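# Peel the top parts tray off the clinging stack and hold it over the work

### The arm

A 6-joint arm with a two-finger parallel gripper is mounted at the origin on the work surface. World frame = base frame: x ahead of the robot, y to its left, z up, the work surface at z = 0. Lengths are in m, angles in rad, forces in N, time in s.
With the tool pointing down it reaches from about 0.35 to 0.85 m from the base axis. Payload 8.1 kg.
Tool frame: the origin (TCP) lies at the very end of the fingers, on their centre line; the grasp point (between the pads) lies 19 mm behind it; z points along the fingers, y is the direction in which the jaws open and shut (so a half turn about z gives the same grasp; the last joint's range is limited). The gripper opens to 93 mm and grips with 3 to 60 N. Pads are 15 mm wide; open, the fingers measure 128 mm over their backs; the gripper's body (75 mm by 188 mm) begins 65 mm behind the grasp point.
Start: joints at [-1.193, 0.13, 1.488, -0, 1.523, -0.085], TCP at [0.268, -0.537, 0.219] pointing down, gripper open.
Joint ranges: [-2.96, 2.96], [-0.89, 2.26], [0.02, 2.5], [-1.34, 4.48], [0, 2.73], [-2.66, 2.66]. Speed limits (rad/s): [2.39, 2.39, 2.79, 3.14, 3.14, 3.14].

### API

Orientations are given as a rotation vector (axis times angle).
In Python, from plant import robot gives the robot as it stands.
- The arm moves only by the shell command python3 -m pendant 'ROWS' [OPENING] [FORCE]. ROWS is JSON, a list of rows, each an object with "delta_pos": the shift along the tool's x, y, z in m, a list of three; "spin": the turn about the tool's z in rad. In form: [{"delta_pos": [dx, dy, dz], "spin": spin}, ...]. A call has 1 to 10 rows; each row is the pose to reach, as a shift and turn from the pose measured when the call began, along the tool's axes at that moment; what a row does not reach only later rows make up. A row lasts 1/10 s, in which the tool goes at most 50 mm and 8.59 degrees, less where a joint would pass 70% of its speed; a pose out of reach is approached as far as the arm can. A call with a gripper value outside its range is refused whole. OPENING is the closure, from -1 (fully open) to 1 (shut), set as the call begins (- or left out, the last holds). The fingers move at their own pace and stop on an object; FORCE is the grip in N (left out, the last holds). Time passes only in rows, so rows that repeat a pose let the fingers close. It gives the time, the measured TCP pose, the force and the opening at its end, in the units of the state.
- robot.read_state(): the state, without advancing time (a new reading comes with each control period).
- robot.read_camera(name): name is "side" or "top"; returns a dict with "color" (480x640x3 uint8, blue, green, red), "camera_matrix" (3x3 intrinsics, pixels), "R" (3x3) and "t" (3): a world point X has camera coordinates R X + t. Camera axes: x right, y down, z forward; pixel columns grow to the right and rows downward; lengths in m; the calibration is good to about 2 mm. A picture is of the moment at which its call begins. There is no depth.
- robot.close_job(): hands the job in, once; it reports no verdict.
Trained networks look in the newest picture that a camera, given by its name, has taken for a name from the list of things; names that differ only in an ending like _2 or _b are one class to them, and where a whole thing is asked for, a point or a joint stands for the part that bears it (a point fixed in the world has none). Each returns a list of dicts, best first, with "score" (0 to 1); they miss things now and then, are a little off and sometimes report something else, mostly with a low value. They report only what shows in the picture. A call takes as long as a camera call. They do not tell look-alikes from the thing itself.
- robot.outline_of(camera, label): "mask" (480x640 bool, what is visible of it).
- robot.mark_of(camera, label): "location" ([x, y, z] in m, in the coordinates of the camera as it stood for that picture, good to about 4 mm: a listed point, or the origin of a listed thing).
The state is a dict: "t": time; "q": joint angles; "dq": joint speeds; "joint_torque": joint torques, N m; "tool_pos": TCP position; "orientation": TCP orientation; "force": force on the tool from outside, world axes, zero at the start; "wrist_torque": the same for the moment, N m; "opening": finger opening in m.
Only numpy, scipy, OpenCV 4.12 (cv2) and the standard library are available. Lean on these libraries where they do the work, as an engineer would, in place of code of your own. Each camera call takes 0.05 s, during which the arm holds its last target.

### The job

Lift the loose lid off the steel tray tin by its knob and set it down right way up on the bare bench. The parts trays nested in the tin cling to one another: take hold of the top one, peel it off by lifting one corner first while the opposite corner is still down, and leave the rest of the stack in the tin. Finish while still holding that one tray level, about 20 cm above the middle of the cork pad, ready to take the parts that lie there, and leave everything else on the bench alone.

Things in the scene. Friction and masses are not known exactly. Their poses are not given: they have to be found in the camera images.
- tin: open sheet-steel tin, 176 (x) by 136 (y), walls 66 high, fixed; a 5 mm bead round the outside, top at 58, carries the lid's edge. Origin: centre of its underside, on the bench. It stands left or right of the middle, the cork pad on the other side; the bare bench midway between the two is free and big enough for the lid
- lid: loose sheet-steel lid of the tin, 185 (x) by 145 (y), 36 high without the knob, about 0.32 kg; it slips over the tin's walls with 2 to spare and its edge stands on the bead, 58 above the bench; lift it straight up at least 40 to clear the trays. Origin: centre of the plane of its lower edge (height 0 when on the bench)
- lid_knob (a point): middle of the gripping part of the round black knob in the centre of the lid: 28 across, gripping part 14 high, knob's top 11 above this point, lid's top plate 20 below it
- tray: top parts tray, white formed plastic, 160 (x) by 120 (y) over the rim, 44 high, 0.13 kg, corners cut at 45 degrees (cut face 42 long outside, 36 inside). Rim 8 thick and 12 high with upright inner and outer faces; below it the walls slope inwards. Its rim top starts 88 above the bench, 22 above the tin's walls. Origin: centre of its underside, z up
- tray_corner1 (a point): point on the top of the top tray's rim, at the middle of the outer edge of its cut corner at (65, 45) in the tray's axes; the rim there reaches 8 mm inwards at 45 degrees, square to the cut face. Opposite corner: tray_corner3
- tray_corner2 (a point): point on the top of the top tray's rim, at the middle of the outer edge of its cut corner at (-65, 45) in the tray's axes; the rim there reaches 8 mm inwards at 45 degrees, square to the cut face. Opposite corner: tray_corner4
- tray_corner3 (a point): point on the top of the top tray's rim, at the middle of the outer edge of its cut corner at (-65, -45) in the tray's axes; the rim there reaches 8 mm inwards at 45 degrees, square to the cut face. Opposite corner: tray_corner1
- tray_corner4 (a point): point on the top of the top tray's rim, at the middle of the outer edge of its cut corner at (65, -45) in the tray's axes; the rim there reaches 8 mm inwards at 45 degrees, square to the cut face. Opposite corner: tray_corner2
- stack: the other three trays, stuck fast, 68 high, 0.39 kg, hanging loose by a rim on a ledge in the tin. Origin: centre of underside, 8 above the bench, 36 below the top tray's. Snap beads under the top tray's four cut corners catch after 3 mm of lift and let go at about 1.6 N each: straight up or by an edge the whole stack may come along; lifted by one cut corner and tilted 0.3 rad about the opposite one it comes free
- pad: cork bench pad, 190 (x) by 230 (y), 5 thick, fixed to the bench, on the other side of the bench from the tin, with a screwdriver, a bushing and a nut on it. Origin: centre of its underside
- screwdriver: screwdriver with a wooden handle, 170 long, lying on the cork pad; leave it alone. Origin: about the middle of its underside
- bushing: brass bushing, 32 across and 22 high, standing on the cork pad; leave it alone. Origin: about the middle of its underside
- nut: large steel hexagon nut, 34 across and 17 high, lying on the cork pad; leave it alone. Origin: about the middle of its underside
- pliers: pliers with black grips, about 160 long and 14 high, lying on the far part of the bench; leave it alone. Origin: about the middle of its underside
- clamp: grey C-clamp, about 120 by 160 and 20 high, lying on the far part of the bench; leave it alone. Origin: about the middle of its underside
- oil_tin: grey oil tin, 54 across and 105 high, standing beyond the middle of the bench; leave it alone. Origin: about the middle of its underside
- cup: aluminium cup, 66 across and 80 high, standing near the robot's side of the bench; leave it alone. Origin: about the middle of its underside
Not all that is in view belongs to the job. What is shaped like the lid but pink or red is not meant.

How it is judged:
On the way, in this order (a step that is already met when the one before it is completed fails the run):
1. the lid stands right way up on the bench, clear of the tin, let go (height (world z) of lid below 0.012 m and angle between lid's own z axis and vertical below 0.1 rad and horizontal distance between lid and tin above 0.15 m and linear speed of lid below 0.03 m/s and contact force between the fingers and lid below 0.1 N), for 0.2 s.
2. one corner of the top tray is lifted 25 mm while the opposite corner is still down on the stack (((z of tray_corner1 in the frame of stack above 0.105 m and z of tray_corner3 in the frame of stack below 0.092 m) or (z of tray_corner2 in the frame of stack above 0.105 m and z of tray_corner4 in the frame of stack below 0.092 m) or (z of tray_corner3 in the frame of stack above 0.105 m and z of tray_corner1 in the frame of stack below 0.092 m) or (z of tray_corner4 in the frame of stack above 0.105 m and z of tray_corner2 in the frame of stack below 0.092 m)) and not (angle between tray's own x axis and vertical between 1.5408 and 1.6008 rad) and not (angle between tray's own y axis and vertical between 1.5408 and 1.6008 rad) and contact force between the fingers and tray above 0.3 N), for 0.1 s.
At the end, for the whole second after the job is handed in: The top tray alone is held in the fingers, still, underside 120 to 300 mm above the bench, within 0.17 rad of level, centre within 60 mm of the pad's; the other three trays hang in the tin; the lid stands right way up on the bench, let go, at least 150 mm from the tin (centres) (all of step 1 and height (world z) of tray between 0.12 and 0.3 m and angle between tray's own z axis and vertical below 0.17 rad and horizontal distance between tray and pad below 0.06 m and linear speed of tray below 0.03 m/s and contact force between the fingers and tray above 0.5 N and contact force between tray and stack below 0.05 N and contact force between tray and lid below 0.05 N and contact force between tray and tin below 0.05 N and z of stack in the frame of tin below 0.014 m and angle between stack's own z axis and vertical below 0.06 rad and horizontal distance between stack and tin below 0.012 m); the arm keeps its last pose, push and grip.
It fails at once if the rest of the stack is pulled up out of the tin (lifted more than 17 mm) (z of stack in the frame of tin above 0.025 m).
It fails at once if the lid is let fall onto the bench (faster than 0.6 m/s) (height (world z) of lid below 0.01 m and linear speed of lid above 0.6 m/s).
It fails at once if a thing that is not part of the job is moved more than 30 mm (distance of any of screwdriver, bushing, nut, pliers, clamp, oil_tin, cup from where it was at the start of the episode above 0.03 m).
It also fails if it takes over 61 s, if anything falls off the work surface, if the arm or the gripper's body presses on something with over 40 N, if the wrist force passes 120 N, or if a joint passes its speed limit or range.

## Working session

There is one attempt and no reset: what is moved stays moved. The work goes in short steps, Python scripts to look and compute and a shell command to move; the robot and the scene stay as the last step left them, time stands still between calls to the robot, and variables do not carry over. Pictures are saved under pics/ and viewed, and the job is handed in when it is done.

```bash
mkdir -p pics; ls
cat > h.py <<'E'
import numpy as np, cv2
from plant import robot
from scipy.spatial.transform import Rotation as Ro
def shot(c,name):
    d=robot.read_camera(c); cv2.imwrite('pics/'+name+'.png',d['color']); return d
def mark(d,c,l):
    out=[]
    for r in robot.mark_of(c,l):
        X=np.array(d['R']).T@(np.array(r['location'])-d['t']); p=proj(d,X)
        out.append((round(r['score'],2),X.round(4).tolist(),p.round(0).tolist()))
    return out
def proj(d,X):
    c=np.array(d['R'])@np.array(X)+d['t']; u=np.array(d['camera_matrix'])@c; return u[:2]/u[2]
def ray(d,p,z):
    R=np.array(d['R']); v=R.T@np.linalg.inv(d['camera_matrix'])@np.array([p[0],p[1],1.]); o=-R.T@np.array(d['t'])
    return o+v*(z-o[2])/v[2]
def st():
    s=robot.read_state(); print(round(s['t'],2),'tcp',np.round(s['tool_pos'],4),'F',np.round(s['force'],2),'op',round(s['opening'],4))
    print('R',Ro.from_rotvec(s['orientation']).as_matrix().round(3).tolist(),'q',np.round(s['q'],3)); return s
def totool(dw):
    s=robot.read_state(); return Ro.from_rotvec(s['orientation']).as_matrix().T@np.array(dw)
E
python3 - <<'E'
from h import *
st()
for c in('top','side'):
    d=shot(c,c+'0')
    print(c,'cam at',(-np.array(d['R']).T@d['t']).round(3))
    for l in ['tin','lid','lid_knob','tray','pad','screwdriver','bushing','nut','pliers','clamp','oil_tin','cup']: print(l,mark(d,c,l))
E
```

```text
pics
0.0 tcp [ 0.2677 -0.5364  0.2176] F [-0.12 -0.25  0.26] op 0.0927
R [[0.895, 0.446, -0.001], [0.446, -0.895, 0.002], [0.0, -0.002, -1.0]] q [-1.193  0.131  1.489 -0.     1.523 -0.085]
top cam at [0.379 0.064 1.286]
tin []
lid [(0.85, [0.3613, 0.5482, -0.0017], [127.0, 279.0]), (0.84, [0.2718, -0.2044, -0.0025], [416.0, 321.0]), (0.83, [0.5451, 0.2678, 0.0569], [234.0, 209.0])]
lid_knob [(0.79, [0.3583, 0.5449, 0.0548], [119.0, 281.0]), (0.67, [0.5518, 0.2658, 0.1147], [231.0, 203.0]), (0.57, [0.2706, -0.2053, 0.0544], [421.0, 324.0])]
tray [(0.47, [0.7441, 0.1646, -0.0029], [279.0, 140.0]), (0.25, [0.7487, -0.0421, -0.0021], [356.0, 140.0])]
pad [(0.84, [0.5329, -0.3303, -0.0013], [463.0, 222.0]), (0.38, [0.573, -0.2531, 0.0031], [435.0, 206.0])]
screwdriver [(0.64, [0.4688, -0.3359, 0.0033], [466.0, 247.0]), (0.49, [0.2967, 0.2745, 0.0001], [231.0, 307.0])]
bushing [(0.45, [0.572, -0.2535, 0.0042], [435.0, 207.0])]
nut [(0.59, [0.5637, -0.3987, -0.0002], [489.0, 212.0])]
pliers [(0.82, [0.7446, 0.1672, -0.0005], [278.0, 139.0])]
clamp [(0.88, [0.7675, -0.1793, -0.0015], [407.0,
[... 301 characters left out ...]
, [250.0, 166.0]), (0.65, [0.547, 0.2671, 0.0609], [326.0, 207.0])]
lid_knob [(0.93, [0.2727, -0.2013, 0.056], [253.0, 370.0]), (0.81, [0.3603, 0.5511, 0.053], [248.0, 153.0]), (0.6, [0.5532, 0.2663, 0.1177], [328.0, 193.0])]
tray []
pad [(0.78, [0.5351, -0.3305, -0.0002], [375.0, 409.0])]
screwdriver [(0.69, [0.4746, -0.3386, 0.009], [351.0, 416.0])]
bushing [(0.64, [0.5707, -0.2529, 0.0075], [381.0, 375.0])]
nut [(0.68, [0.5709, -0.3994, 0.0076], [399.0, 433.0])]
pliers [(0.93, [0.7406, 0.1631, 0.0011], [399.0, 237.0])]
clamp [(0.7, [0.7669, -0.1746, 0.0005], [447.0, 335.0])]
oil_tin [(0.93, [0.7529, -0.041, -0.0049], [425.0, 295.0])]
cup [(0.86, [0.2955, 0.2711, -0.0027], [240.0, 234.0])]
```

View pics/top0.png

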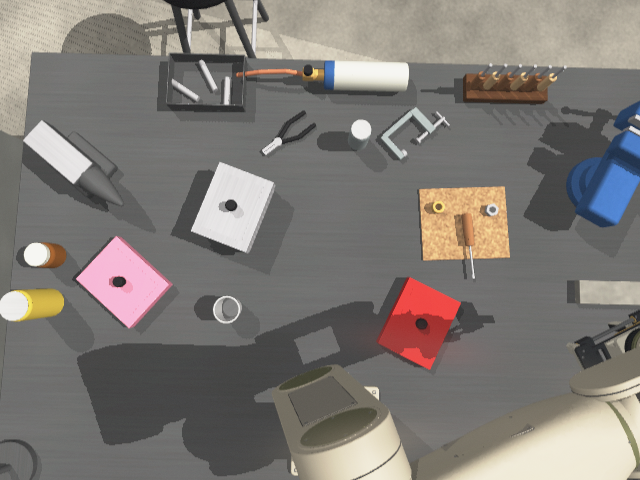

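View pics/side0.png

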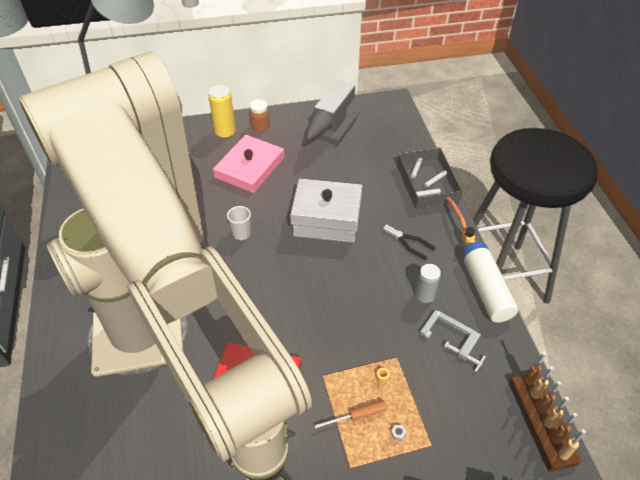

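Run:
```python
import cv2
a=cv2.imread('pics/top0.png')[150:270,170:300]; b=cv2.imread('pics/side0.png')[150:270,260:390]
import numpy as np
cv2.imwrite('pics/crop0.png',np.hstack([cv2.resize(a,(400,370),interpolation=3),cv2.resize(b,(400,370),interpolation=3)]))
```

```text
(no output)
```

View pics/crop0.png

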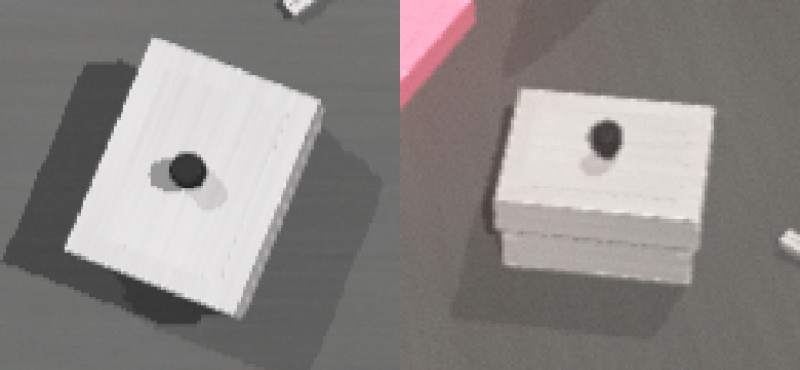

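Things that could be taken for the lid: pink lid (120,281), red lid (421,323) and the steel lid (231,205), all in the top view. The steel one is right: it is grey and stands about 58 mm up on the tin, as the crop confirms. The pink and red ones lie on the bench. Other objects match the networks' reports. Next I measure the lid's yaw and refine its position.

Run:
```python
from h import *
d=robot.read_camera('top')
def fit(l,z,near):
    for r in robot.outline_of('top',l):
        m=r['mask'].astype(np.uint8); ys,xs=np.nonzero(m); c=ray(d,(xs.mean(),ys.mean()),z)
        if np.hypot(*(c[:2]-near))>0.08: continue
        cs,_=cv2.findContours(m,0,1); p=max(cs,key=cv2.contourArea)[:,0,:]
        P=np.array([ray(d,q,z)[:2] for q in p],np.float32)
        rc=cv2.minAreaRect(P); print(l,round(r['score'],2),np.round(rc[0],4),np.round(rc[1],4),round(rc[2],1), cv2.boxPoints(rc).round(3).tolist())
fit('lid',0.094,[.55,.267]); fit('pad',0.005,[.534,-.33])
# crude corner picks for lid top
for p in [(222,163),(274,180),(247,252),(192,232)]: print(ray(d,p,0.094).round(4))
x=totool(np.array([0.550,0.266,0.30])-robot.read_state()['tool_pos']);print(x.round(3))
```

```text
lid 0.57 [0.5472 0.2651] [0.1518 0.1884] 70.9 [[0.43299999833106995, 0.2240000069141388], [0.6110000014305115, 0.16200000047683716], [0.6610000133514404, 0.3059999942779541], [0.4830000102519989, 0.36800000071525574]]
pad 0.71 [ 0.5324 -0.3293] [0.1895 0.2295] 3.2 [[0.4309999942779541, -0.2199999988079071], [0.4440000057220459, -0.4490000009536743], [0.6330000162124634, -0.4390000104904175], [0.6209999918937683, -0.20900000631809235]]
[0.6538 0.2968 0.094 ]
[0.6146 0.1669 0.094 ]
[0.4355 0.2261 0.094 ]
[0.4807 0.3617 0.094 ]
[ 0.611 -0.592 -0.081]
```

```bash
python3 -m pendant '[{"delta_pos":[0.3,-0.3,0],"spin":0},{"delta_pos":[0.61,-0.593,0],"spin":0},{"delta_pos":[0.61,-0.593,0],"spin":0},{"delta_pos":[0.61,-0.593,0],"spin":0},{"delta_pos":[0.61,-0.593,0],"spin":0},{"delta_pos":[0.61,-0.593,0],"spin":0},{"delta_pos":[0.61,-0.593,0],"spin":0},{"delta_pos":[0.61,-0.593,0],"spin":0},{"delta_pos":[0.61,-0.593,0],"spin":0},{"delta_pos":[0.61,-0.593,0],"spin":0}]' -1 20
python3 - <<'E'
from h import *
st(); print(totool(np.array([0.549,0.266,0.22])-robot.read_state()['tool_pos']).round(3))
E
```

```text
t: 2.45
tool_pos: [0.4332, -0.0629, 0.2191]
orientation: [3.057, 0.72, 0.002]
force: [1.8, -0.4, 0.3]
opening: 0.0929
2.45 tcp [ 0.4332 -0.0629  0.2191] F [ 1.78 -0.45  0.34] op 0.0929
R [[0.895, 0.446, 0.001], [0.446, -0.895, -0.0], [0.001, 0.001, -1.0]] q [-0.261 -0.326  1.914 -0.     1.552  0.847]
[ 0.25  -0.243 -0.001]
```

```bash
python3 -m pendant '[{"delta_pos":[0.25,-0.243,0],"spin":0.0},{"delta_pos":[0.25,-0.243,0],"spin":0.01},{"delta_pos":[0.25,-0.243,0],"spin":0.01},{"delta_pos":[0.25,-0.243,0],"spin":0.01},{"delta_pos":[0.25,-0.243,0],"spin":0.01},{"delta_pos":[0.25,-0.243,0],"spin":0.01},{"delta_pos":[0.25,-0.243,0],"spin":0.01},{"delta_pos":[0.25,-0.243,0],"spin":0.01},{"delta_pos":[0.25,-0.243,0],"spin":0.01}]'
python3 - <<'E'
from h import *
st(); 
for c in('top','side'):
    d=shot(c,c+'1')
    for l in('lid_knob','lid','tin'): print(c,l,mark(d,c,l))
E
```

```text
t: 3.35
tool_pos: [0.5481, 0.267, 0.2181]
orientation: [3.06, 0.708, -0.001]
force: [-0.7, 0.2, 0.1]
opening: 0.0934
3.35 tcp [0.5481 0.267  0.2181] F [-0.7   0.15  0.08] op 0.0934
R [[0.898, 0.439, -0.0], [0.439, -0.898, -0.001], [-0.001, 0.001, -1.0]] q [ 3.700e-01  1.570e-01  1.460e+00 -1.000e-03  1.525e+00  1.486e+00]
top lid_knob [(0.91, [0.2701, -0.2057, 0.0525], [421.0, 324.0]), (0.81, [0.3575, 0.5441, 0.0527], [120.0, 281.0]), (0.56, [0.5499, 0.2666, 0.1145], [231.0, 204.0])]
top lid [(0.88, [0.3645, 0.5453, -0.0047], [128.0, 278.0]), (0.87, [0.2702, -0.2051, 0.0012], [416.0, 322.0]), (0.86, [0.5461, 0.2677, 0.0541], [234.0, 209.0])]
top tin [(0.66, [0.7459, -0.044, -0.0017], [357.0, 141.0])]
side lid_knob [(0.96, [0.3634, 0.5498, 0.0535], [249.0, 153.0]), (0.7, [0.5513, 0.269, 0.117], [327.0, 193.0]), (0.62, [0.2735, -0.2052, 0.0563], [254.0, 371.0])]
side lid [(0.84, [0.5475, 0.2676, 0.0619], [326.0, 207.0]), (0.83, [0.2722, -0.2054, -0.0031], [255.0, 383.0]), (0.6, [0.3628, 0.5485, 0.0054], [251.0, 165.0])]
side tin [(0.91, [0.5508, 0.2631, 0.0002], [327.0, 222.0]), (0.49, [0.5331, -0.3297, -0.0019], [374.0, 410.0])]
```

View pics/side1.png

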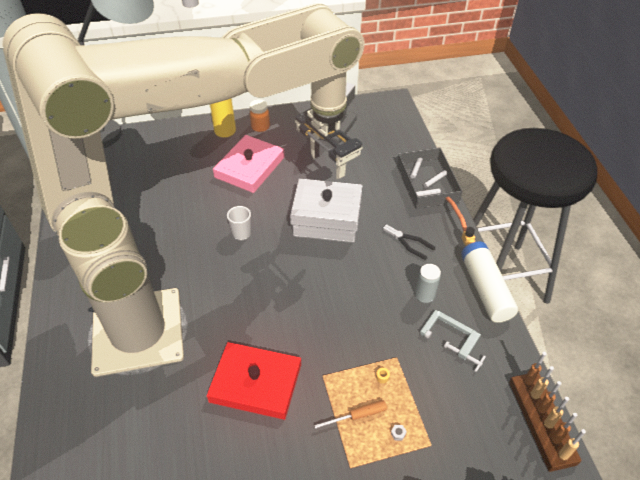

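The gripper hangs over the steel lid's knob (side view 327,193). The measured knob is at (0.549, 0.267, 0.115), which agrees with the geometry. I go down to it.

```bash
python3 -m pendant '[{"delta_pos":[0,0,0.045],"spin":0},{"delta_pos":[0,0,0.085],"spin":0},{"delta_pos":[0,0,0.105],"spin":0},{"delta_pos":[0,0,0.115],"spin":0},{"delta_pos":[0,0,0.118],"spin":0},{"delta_pos":[0,0,0.118],"spin":0}]' -1 25;  python3 -m pendant '[{"delta_pos":[0,0,0],"spin":0},{"delta_pos":[0,0,0],"spin":0},{"delta_pos":[0,0,0],"spin":0},{"delta_pos":[0,0,0],"spin":0},{"delta_pos":[0,0,0],"spin":0},{"delta_pos":[0,0,0],"spin":0}]' 1 30
```

```text
t: 4.35
tool_pos: [0.5495, 0.2653, 0.1028]
orientation: [3.062, 0.702, 0.005]
force: [-0.6, 0.7, -0.8]
opening: 0.0931
t: 4.95
tool_pos: [0.5495, 0.2653, 0.1028]
orientation: [3.062, 0.703, 0.005]
force: [-0.3, -0.3, -1.3]
opening: 0.0497
```

```bash
python3 -m pendant '[{"delta_pos":[0,0,0.003],"spin":0},{"delta_pos":[0,0,0.004],"spin":0},{"delta_pos":[0,0,0.004],"spin":0},{"delta_pos":[0,0,0.004],"spin":0},{"delta_pos":[0,0,0.004],"spin":0}]' 1 30
```

```text
t: 5.45
tool_pos: [0.5492, 0.2652, 0.0984]
orientation: [3.061, 0.702, 0.004]
force: [0.2, 0.6, -2.4]
opening: 0.0263
```

```bash
python3 -m pendant '[{"delta_pos":[0,0,-0.02],"spin":0},{"delta_pos":[0,0,-0.04],"spin":0},{"delta_pos":[0,0,-0.06],"spin":0},{"delta_pos":[0,0,-0.08],"spin":0},{"delta_pos":[0,0,-0.10],"spin":0},{"delta_pos":[0,0,-0.10],"spin":0}]'
python3 - <<'E'
from h import *
st(); shot('side','side2')
print(totool(np.array([0.547,-0.02,0.2])-robot.read_state()['tool_pos']).round(3))
E
```

```text
t: 6.05
tool_pos: [0.5507, 0.2658, 0.2019]
orientation: [-3.062, -0.703, -0.013]
force: [1.4, -0.2, -2.3]
opening: 0.0265
6.05 tcp [0.5507 0.2658 0.2019] F [ 1.4  -0.18 -2.3 ] op 0.0265
R [[0.9, 0.436, 0.008], [0.436, -0.9, 0.002], [0.008, 0.002, -1.0]] q [ 3.660e-01  1.610e-01  1.485e+00 -1.000e-03  1.487e+00  1.486e+00]
[-0.127  0.256 -0.001]
```

View pics/side2.png

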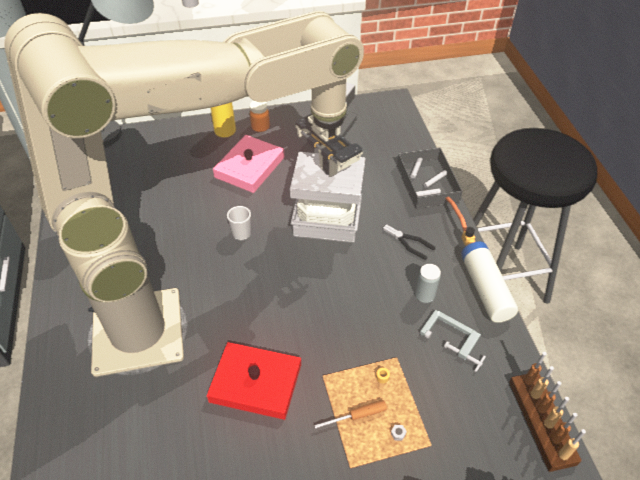

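The lid is lifted clear, and the white trays show in the tin at about (327,212) in the side view. I carry it to the middle of the bench.

```bash
python3 -m pendant '[{"delta_pos":[-0.015,0.03,0],"spin":0},{"delta_pos":[-0.035,0.07,0],"spin":0},{"delta_pos":[-0.055,0.11,0],"spin":0},{"delta_pos":[-0.075,0.15,0],"spin":0},{"delta_pos":[-0.095,0.19,0],"spin":0},{"delta_pos":[-0.112,0.226,0],"spin":0},{"delta_pos":[-0.124,0.248,0.005],"spin":0},{"delta_pos":[-0.127,0.256,0.03],"spin":0},{"delta_pos":[-0.127,0.256,0.06],"spin":0},{"delta_pos":[-0.127,0.256,0.09],"spin":0}]'
python3 - <<'E'
from h import *
st(); shot('side','side3')
E
```

```text
t: 7.1
tool_pos: [0.5468, -0.0208, 0.1068]
orientation: [-3.062, -0.7, -0.007]
force: [0.6, -0.7, -3.0]
opening: 0.0271
7.1 tcp [ 0.5468 -0.0208  0.1068] F [ 0.56 -0.68 -3.02] op 0.0271
R [[0.901, 0.435, 0.004], [0.435, -0.901, 0.001], [0.004, 0.001, -1.0]] q [-0.133  0.066  1.765  0.002  1.306  0.988]
```

View pics/side3.png

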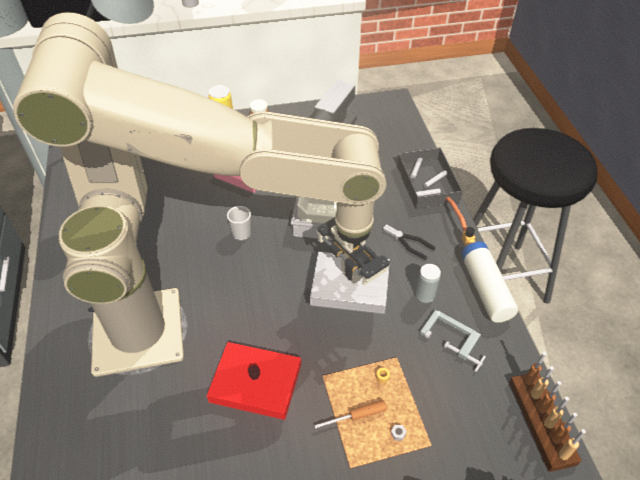

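The lid is level in the grip at (350,280), over bare bench, clear of the pad and the oil tin. I lower it gently.

```bash
python3 -m pendant '[{"delta_pos":[0,0,0.025],"spin":0},{"delta_pos":[0,0,0.045],"spin":0},{"delta_pos":[0,0,0.055],"spin":0},{"delta_pos":[0,0,0.060],"spin":0},{"delta_pos":[0,0,0.063],"spin":0},{"delta_pos":[0,0,0.065],"spin":0},{"delta_pos":[0,0,0.067],"spin":0},{"delta_pos":[0,0,0.067],"spin":0}]'
```

```text
t: 7.95
tool_pos: [0.5439, -0.0191, 0.0387]
orientation: [-3.058, -0.701, 0.003]
force: [-20.8, 6.0, 34.5]
opening: 0.0271
```

It stands on the bench, pressed somewhat. I ease off and then open.

```bash
python3 -m pendant '[{"delta_pos":[0,0,-0.001],"spin":0},{"delta_pos":[0.0,0,-0.002],"spin":0}]' ; python3 -m pendant '[{"delta_pos":[0,0,0],"spin":0},{"delta_pos":[0,0,0],"spin":0},{"delta_pos":[0,0,0],"spin":0},{"delta_pos":[0,0,0],"spin":0},{"delta_pos":[0,0,0],"spin":0},{"delta_pos":[0,0,0],"spin":0}]' -1
```

```text
t: 8.15
tool_pos: [0.5456, -0.0192, 0.0428]
orientation: [-3.06, -0.702, -0.002]
force: [1.0, 0.1, -2.4]
opening: 0.0267
t: 8.75
tool_pos: [0.5455, -0.0192, 0.0427]
orientation: [-3.059, -0.702, -0.002]
force: [-0.4, -0.3, 0.3]
opening: 0.0704
```

```bash
python3 -m pendant '[{"delta_pos":[0,0,-0.02],"spin":0},{"delta_pos":[0,0,-0.05],"spin":0},{"delta_pos":[0,0,-0.10],"spin":0},{"delta_pos":[0,0,-0.14],"spin":0},{"delta_pos":[0,0,-0.16],"spin":0},{"delta_pos":[0,0,-0.16],"spin":0}]' -1
python3 - <<'E'
from h import *
st()
for c in('top','side'):
    d=shot(c,c+'4')
    for l in('lid','tin','tray','stack','tray_corner1','tray_corner2','tray_corner3','tray_corner4'): print(c,l,mark(d,c,l))
a=cv2.imread('pics/top4.png')[150:270,170:300]; b=cv2.imread('pics/side4.png')[150:270,260:390]
cv2.imwrite('pics/crop4.png',np.hstack([cv2.resize(a,(400,370),interpolation=3),cv2.resize(b,(400,370),interpolation=3)]))
E
```

```text
t: 9.35
tool_pos: [0.5478, -0.0199, 0.2072]
orientation: [-3.062, -0.702, -0.013]
force: [0.1, -0.1, 0.1]
opening: 0.0934
9.35 tcp [ 0.5478 -0.0199  0.2072] F [ 0.07 -0.12  0.07] op 0.0934
R [[0.9, 0.436, 0.008], [0.436, -0.9, 0.002], [0.008, 0.002, -1.0]] q [-0.132 -0.012  1.657  0.003  1.489  0.988]
top lid [(0.73, [0.5433, -0.0212, -0.004], [347.0, 216.0]), (0.69, [0.3604, 0.5488, -0.0045], [127.0, 280.0]), (0.68, [0.2745, -0.2056, -0.0], [416.0, 320.0]), (0.27, [0.5338, -0.3307, -0.0009], [464.0, 222.0])]
top tin []
top tray [(0.68, [0.547, 0.2692, 0.0398], [235.0, 209.0])]
top stack []
top tray_corner1 [(0.95, [0.4707, 0.2553, 0.087], [236.0, 237.0]), (0.66, [0.5942, 0.2069, 0.087], [258.0, 188.0]), (0.57, [0.5028, 0.3318, 0.0837], [206.0, 224.0]), (0.55, [0.6197, 0.2872, 0.0871], [226.0, 177.0])]
top tray_corner2 [(0.95, [0.4707, 0.2553, 0.087], [236.0, 237.0]), (0.66, [0.5942, 0.2069, 0.087], [258.0, 188.0]), (0.57, [0.5028, 0.3318, 0.0837], [206.0, 224.0]), (0.55, [0.6197, 0.2872, 0.0871], [226.0, 177.0])]
top tray_corner3 [(0.95, [0.4707, 0.2553, 0.087], [236.0, 237.0]), (0.
[... 481 characters left out ...]
0.5431, -0.0228, -0.0008], [347.0, 302.0])]
side tin [(0.72, [0.5499, 0.2659, 0.0002], [327.0, 222.0])]
side tray [(0.62, [0.549, 0.2666, 0.0467], [327.0, 211.0])]
side stack [(0.64, [0.5484, 0.2709, 0.006], [326.0, 219.0])]
side tray_corner1 [(0.78, [0.4768, 0.2476, 0.0882], [303.0, 209.0]), (0.74, [0.5041, 0.3333, 0.0896], [307.0, 186.0])]
side tray_corner2 [(0.78, [0.4768, 0.2476, 0.0882], [303.0, 209.0]), (0.74, [0.5041, 0.3333, 0.0896], [307.0, 186.0])]
side tray_corner3 [(0.78, [0.4768, 0.2476, 0.0882], [303.0, 209.0]), (0.74, [0.5041, 0.3333, 0.0896], [307.0, 186.0])]
side tray_corner4 [(0.78, [0.4768, 0.2476, 0.0882], [303.0, 209.0]), (0.74, [0.5041, 0.3333, 0.0896], [307.0, 186.0])]
```

View pics/top4.png

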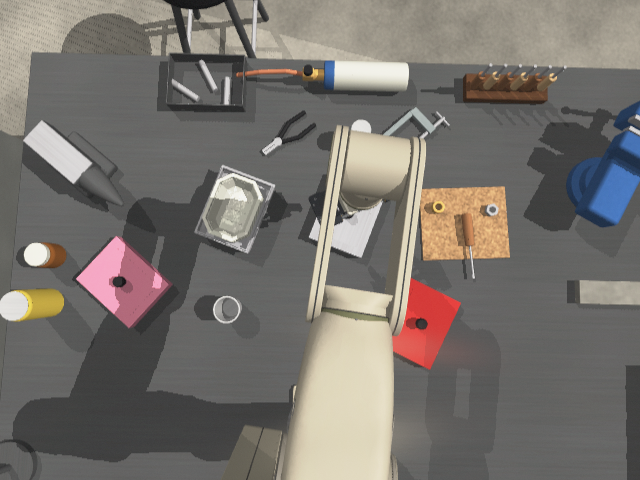

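View pics/crop4.png

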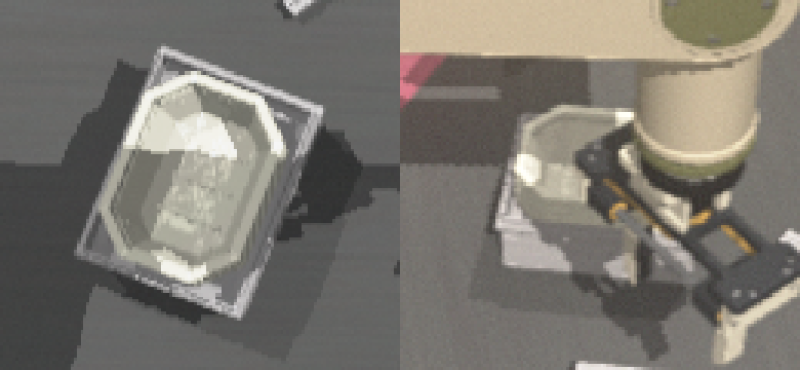

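The lid stands flat at (347,216) in the top view, let go. In the tin the top tray's eight-sided white rim is visible. I measure the tray's pose from its outline.

Run:
```python
from h import *
from scipy.optimize import least_squares
d=robot.read_camera('top')
a=45+15-0; 
oct_=np.array([[80,30.3],[50.3,60],[-50.3,60],[-80,30.3],[-80,-30.3],[-50.3,-60],[50.3,-60],[80,-30.3]])/1000
for r in robot.outline_of('top','tray'):
    m=r['mask'].astype(np.uint8); cs,_=cv2.findContours(m,0,1); p=max(cs,key=cv2.contourArea)[:,0,:]
    P=np.array([ray(d,q,.088)[:2] for q in p]); print(r['score'],m.sum(),P.mean(0))
    def f(x):
        c,s=np.cos(x[2]),np.sin(x[2]); Q=(oct_*x[3])@np.array([[c,s],[-s,c]])+x[:2]
        Q=Q.astype(np.float32)
        return [cv2.pointPolygonTest(Q.reshape(-1,1,2),(float(u),float(v)),True)*1000 for u,v in P]
    o=least_squares(f,[.548,.268,-.34,1],loss='soft_l1',diff_step=1e-3,x_scale=[.01,.01,.1,.1]); print(o.x.round(4),np.std(o.fun).round(2))
    X=o.x
    for k in((65,45),(-65,45),(-65,-45),(65,-45)):
        c,s=np.cos(X[2]),np.sin(X[2]); v=X[:2]+np.array([c*k[0]-s*k[1],s*k[0]+c*k[1]])/1000; print(k,v.round(4),proj(d,[*v,.088]).round(1))
```

```text
0.73 2847 [0.54661117 0.26761527]
[ 0.5471  0.2683 -0.3106  0.9829] 1.27
(65, 45) [0.6227 0.2912] [224.1 175.9]
(-65, 45) [0.4989 0.331 ] [205.6 225.1]
(-65, -45) [0.4714 0.2453] [240.1 237.2]
(65, -45) [0.5952 0.2055] [258.3 187.8]
```

Run:
```python
from h import *
print(totool(np.array([0.5923,0.2084,0.20])-robot.read_state()['tool_pos']).round(4))
```

```text
[ 0.1416 -0.1848  0.0034]
```

```bash
python3 -m pendant '[{"delta_pos":[0.03,-0.04,0.003],"spin":0},{"delta_pos":[0.06,-0.078,0.003],"spin":0},{"delta_pos":[0.09,-0.117,0.003],"spin":0},{"delta_pos":[0.12,-0.157,0.003],"spin":0},{"delta_pos":[0.1416,-0.1848,0.003],"spin":0},{"delta_pos":[0.1416,-0.1848,0.02],"spin":0},{"delta_pos":[0.1416,-0.1848,0.06],"spin":0},{"delta_pos":[0.1416,-0.1848,0.09],"spin":0},{"delta_pos":[0.1416,-0.1848,0.10],"spin":0},{"delta_pos":[0.1416,-0.1848,0.10],"spin":0}]' 0.4 10
python3 - <<'E'
from h import *
s=st();print(totool(np.array([0.5923,0.2084,0.20])-s['tool_pos']).round(4))
for c in('top','side'):
    d=shot(c,c+'5'); print(c,proj(d,s['tool_pos']))
    for l in('tray','tray_corner4'): print(c,l,mark(d,c,l))
a=cv2.imread('pics/top5.png')[150:270,170:300]; b=cv2.imread('pics/side5.png')[150:270,260:390]
cv2.imwrite('pics/crop5.png',np.hstack([cv2.resize(a,(400,370),interpolation=3),cv2.resize(b,(400,370),interpolation=3)]))
E
```

```text
t: 11.35
tool_pos: [0.5908, 0.2076, 0.1011]
orientation: [-3.06, -0.701, 0.005]
force: [-0.4, 0.8, 0.4]
opening: 0.0283
11.35 tcp [0.5908 0.2076 0.1011] F [-0.43  0.81  0.45] op 0.0283
R [[0.9, 0.435, -0.004], [0.435, -0.9, 0.002], [-0.003, -0.003, -1.0]] q [0.255 0.283 1.532 0.003 1.329 1.374]
[ 0.0015 -0.0003 -0.0989]
top [256.78175966 188.5804879 ]
top tray [(0.87, [0.5468, 0.267, 0.0391], [236.0, 209.0])]
top tray_corner4 [(0.91, [0.5922, 0.2074, 0.0838], [258.0, 189.0]), (0.88, [0.6215, 0.287, 0.0881], [226.0, 176.0]), (0.71, [0.4711, 0.251, 0.0858], [238.0, 237.0]), (0.47, [0.5325, -0.3292, -0.0025], [463.0, 223.0]), (0.26, [0.5431, -0.0203, -0.0023], [347.0, 216.0])]
side [346.03730801 210.36812626]
side tray [(0.91, [0.55, 0.2675, 0.0485], [327.0, 210.0]), (0.28, [0.7514, -0.0413, -0.0003], [425.0, 294.0])]
side tray_corner4 [(0.94, [0.6198, 0.2901, 0.0917], [349.0, 190.0]), (0.86, [0.4756, 0.2455, 0.09], [303.0, 210.0]), (0.77, [0.5964, 0.2037, 0.0854], [348.0, 215.0]), (0.75, [0.5033, 0.3311, 0.0897], [307.0, 187.0])]
```

View pics/crop5.png

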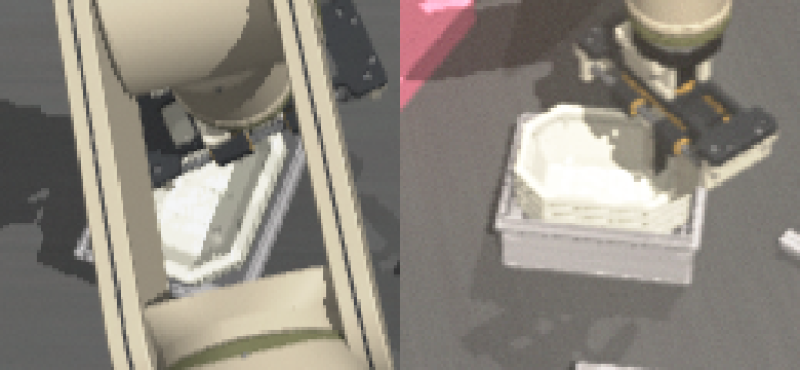

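The jaws straddle corner 4 of the tray rim (side view about 348,212), and the estimates agree to 2 mm. I lower to 74 mm.

```bash
python3 -m pendant '[{"delta_pos":[0.0015,0,0.008],"spin":0},{"delta_pos":[0.0015,0,0.016],"spin":0},{"delta_pos":[0.0015,0,0.022],"spin":0},{"delta_pos":[0.0015,0,0.027],"spin":0},{"delta_pos":[0.0015,0,0.027],"spin":0}]' 0.4 10
```

```text
t: 12.15
tool_pos: [0.5942, 0.2094, 0.0769]
orientation: [-3.06, -0.702, -0.003]
force: [-0.9, -0.1, 0.3]
opening: 0.028
```

```bash
python3 -m pendant '[{"delta_pos":[-0.001,0.001,0.004],"spin":0},{"delta_pos":[-0.001,0.001,0.006],"spin":0},{"delta_pos":[-0.001,0.001,0.006],"spin":0}]' 0.4 10; python3 -m pendant '[{"delta_pos":[0,0,0],"spin":0},{"delta_pos":[0,0,0],"spin":0},{"delta_pos":[0,0,0],"spin":0},{"delta_pos":[0,0,0],"spin":0},{"delta_pos":[0,0,0],"spin":0}]' 1 10
python3 - <<'E'
from h import *
s=st();print(np.round(s['wrist_torque'],3))
d=shot('side','side6'); b=cv2.imread('pics/side6.png')[150:270,260:390]
cv2.imwrite('pics/crop6.png',cv2.resize(b,(650,600),interpolation=3))
E
```

```text
t: 12.45
tool_pos: [0.5934, 0.208, 0.0704]
orientation: [-3.06, -0.702, -0.002]
force: [0.1, 0.8, -0.2]
opening: 0.0278
t: 12.95
tool_pos: [0.5934, 0.2083, 0.0706]
orientation: [-3.059, -0.702, -0.002]
force: [-1.1, 2.9, 0.6]
opening: 0.0126
12.95 tcp [0.5934 0.2083 0.0706] F [-1.14  2.9   0.59] op 0.0126
R [[0.9, 0.436, 0.001], [0.436, -0.9, 0.003], [0.002, -0.003, -1.0]] q [0.254 0.317 1.551 0.003 1.272 1.373]
[0.474 0.341 0.021]
```

View pics/crop6.png

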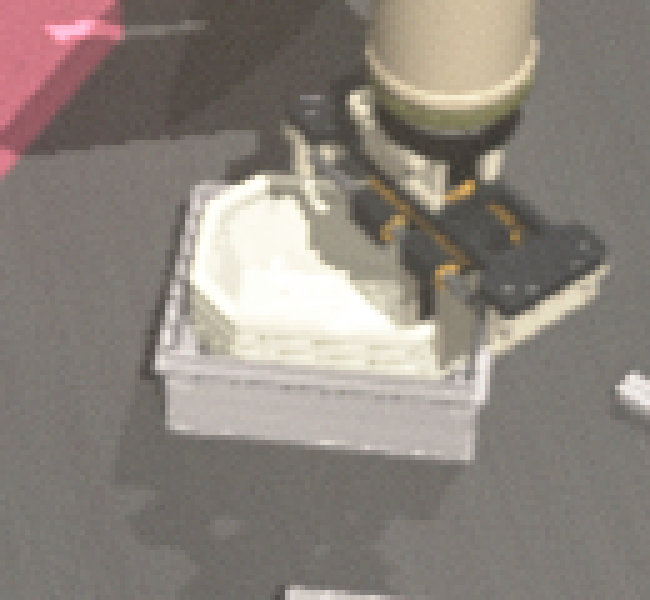

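```bash
python3 -m pendant '[{"delta_pos":[0,0,0],"spin":0},{"delta_pos":[0,0,0],"spin":0},{"delta_pos":[0,0,0],"spin":0}]' 1 10
```

```text
t: 13.3
tool_pos: [0.5934, 0.2083, 0.0706]
orientation: [-3.059, -0.701, -0.002]
force: [-1.7, 3.0, 0.1]
opening: 0.0128
```

It stopped at 12.8 mm instead of 8, so the tips probably sit too deep and rest on the sloping wall or the next rim. I reopen a little, rise 6 mm and close again.

```bash
python3 -m pendant '[{"delta_pos":[0,0,0],"spin":0},{"delta_pos":[0,0,0],"spin":0},{"delta_pos":[0,0,0],"spin":0},{"delta_pos":[0,0,-0.004],"spin":0},{"delta_pos":[0,0,-0.006],"spin":0},{"delta_pos":[0,0,-0.006],"spin":0}]' 0.5 10;python3 -m pendant '[{"delta_pos":[0,0,0],"spin":0},{"delta_pos":[0,0,0],"spin":0},{"delta_pos":[0,0,0],"spin":0},{"delta_pos":[0,0,0],"spin":0},{"delta_pos":[0,0,0],"spin":0},{"delta_pos":[0,0,0],"spin":0}]' 1 10
```

```text
t: 13.9
tool_pos: [0.5939, 0.2083, 0.0774]
orientation: [-3.059, -0.702, -0.004]
force: [0.1, -0.4, 0.0]
opening: 0.0231
t: 14.5
tool_pos: [0.5941, 0.2081, 0.0775]
orientation: [-3.059, -0.701, -0.005]
force: [1.6, -2.2, 2.4]
opening: 0.0079
```

Now it reads 7.9 mm, right on the upright rim. I peel slowly.

```bash
python3 -m pendant '[{"delta_pos":[0,0,-0.003],"spin":0},{"delta_pos":[0,0,-0.006],"spin":0},{"delta_pos":[0,0,-0.009],"spin":0},{"delta_pos":[0,-0.0005,-0.012],"spin":0},{"delta_pos":[0,-0.0005,-0.012],"spin":0}]' 1 10
python3 - <<'E'
from h import *
s=st();print(np.round(s['wrist_torque'],3))
d=shot('side','side7'); b=cv2.imread('pics/side7.png')[150:270,260:390]
cv2.imwrite('pics/crop7.png',cv2.resize(b,(650,600),interpolation=3))
for l in('tray','tray_corner4','stack'): print(l,mark(d,'side',l))
E
```

```text
t: 15.0
tool_pos: [0.5943, 0.2088, 0.0903]
orientation: [-3.059, -0.702, -0.007]
force: [0.8, -0.6, -1.2]
opening: 0.0083
15.0 tcp [0.5943 0.2088 0.0903] F [ 0.76 -0.57 -1.19] op 0.0083
R [[0.9, 0.436, 0.004], [0.436, -0.9, 0.004], [0.005, -0.002, -1.0]] q [0.255 0.296 1.538 0.003 1.303 1.374]
[-0.004 -0.094 -0.041]
tray [(0.69, [0.5733, -0.4001, 0.0071], [400.0, 433.0]), (0.56, [0.5529, 0.263, 0.0518], [328.0, 210.0])]
tray_corner4 [(0.9, [0.5992, 0.2043, 0.1004], [349.0, 211.0]), (0.89, [0.476, 0.2489, 0.0934], [303.0, 208.0]), (0.83, [0.6214, 0.2901, 0.1041], [350.0, 187.0]), (0.61, [0.5053, 0.3333, 0.0931], [307.0, 185.0])]
stack [(0.86, [0.548, 0.2698, 0.0064], [326.0, 219.0])]
```

View pics/crop7.png

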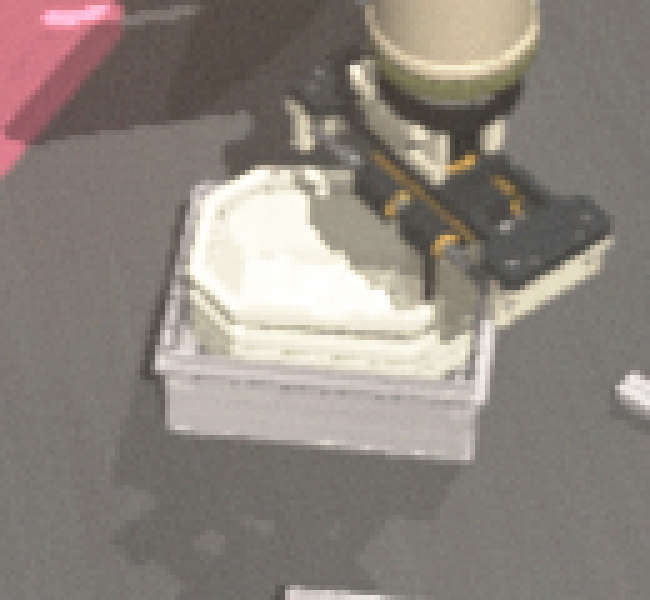

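The top tray peels: corner 4 is up 12 mm and the gap narrows to the left, with the stack still in place. I lighten the grip so it can tilt, and go on.

```bash
python3 -m pendant '[{"delta_pos":[0,-0.0005,-0.003],"spin":0},{"delta_pos":[0,-0.001,-0.007],"spin":0},{"delta_pos":[0,-0.0015,-0.011],"spin":0},{"delta_pos":[0,-0.002,-0.015],"spin":0},{"delta_pos":[0,-0.0025,-0.018],"spin":0},{"delta_pos":[0,-0.0025,-0.018],"spin":0}]' 1 6
python3 - <<'E'
from h import *
s=st();print(np.round(s['wrist_torque'],3))
d=shot('side','side8'); b=cv2.imread('pics/side8.png')[150:270,260:390]
cv2.imwrite('pics/crop8.png',cv2.resize(b,(650,600),interpolation=3))
for l in('tray','tray_corner4','stack'): print(l,mark(d,'side',l))
E
```

```text
t: 15.8
tool_pos: [0.5932, 0.211, 0.1084]
orientation: [-3.059, -0.701, -0.007]
force: [-0.6, -0.2, -1.4]
opening: 0.0092
15.8 tcp [0.5932 0.211  0.1084] F [-0.62 -0.16 -1.4 ] op 0.0092
R [[0.9, 0.436, 0.004], [0.436, -0.9, 0.004], [0.005, -0.002, -1.0]] q [0.259 0.278 1.525 0.003 1.334 1.378]
[-0.069 -0.062  0.016]
tray [(0.86, [0.5515, 0.2611, 0.064], [328.0, 208.0])]
tray_corner4 [(0.95, [0.473, 0.2477, 0.0996], [301.0, 207.0]), (0.93, [0.504, 0.3325, 0.089], [307.0, 187.0]), (0.91, [0.6247, 0.2955, 0.1118], [351.0, 184.0]), (0.82, [0.5966, 0.2046, 0.1186], [349.0, 206.0])]
stack [(0.6, [0.5508, 0.2686, 0.0076], [327.0, 219.0])]
```

View pics/crop8.png

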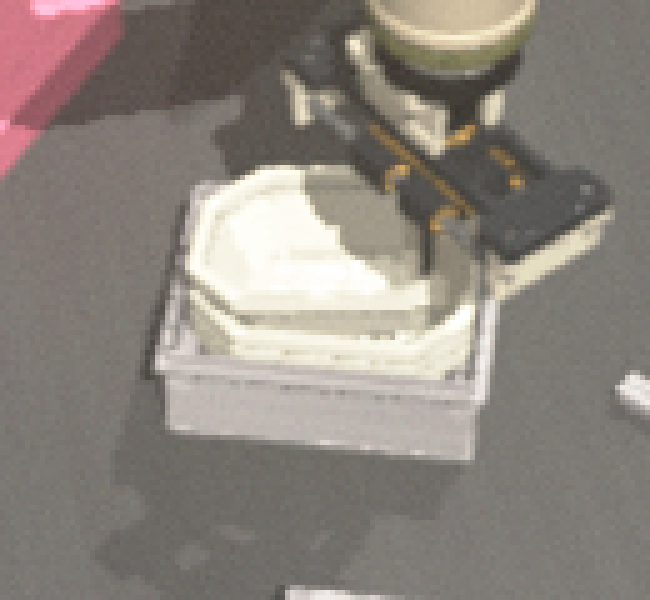

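Corner 4 is up 30 mm (z 0.119), corner 2 is still down (0.089) and the stack is unmoved. I continue to a 0.3 rad tilt.

```bash
python3 -m pendant '[{"delta_pos":[0,-0.0005,-0.002],"spin":0},{"delta_pos":[0,-0.001,-0.006],"spin":0},{"delta_pos":[0,-0.002,-0.010],"spin":0},{"delta_pos":[0,-0.003,-0.014],"spin":0},{"delta_pos":[0,-0.004,-0.018],"spin":0},{"delta_pos":[0,-0.005,-0.022],"spin":0},{"delta_pos":[0,-0.005,-0.022],"spin":0}]' 1 6
python3 - <<'E'
from h import *
s=st();print(np.round(s['wrist_torque'],3))
d=shot('side','side9'); b=cv2.imread('pics/side9.png')[150:270,260:390]
cv2.imwrite('pics/crop9.png',cv2.resize(b,(650,600),interpolation=3))
for l in('tray','tray_corner4','stack'): print(l,mark(d,'side',l))
E
```

```text
t: 16.7
tool_pos: [0.5908, 0.2154, 0.1303]
orientation: [-3.059, -0.702, -0.007]
force: [-0.1, 0.7, -1.0]
opening: 0.01
16.7 tcp [0.5908 0.2154 0.1303] F [-0.08  0.65 -0.96] op 0.01
R [[0.9, 0.436, 0.004], [0.436, -0.9, 0.004], [0.005, -0.002, -1.0]] q [0.266 0.257 1.508 0.003 1.372 1.386]
[-0.034 -0.046  0.013]
tray [(0.88, [0.5544, 0.2617, 0.0802], [329.0, 204.0])]
tray_corner4 [(0.91, [0.6198, 0.2985, 0.1314], [349.0, 178.0]), (0.68, [0.5032, 0.3374, 0.1012], [306.0, 183.0]), (0.67, [0.594, 0.2101, 0.1398], [347.0, 200.0])]
stack [(0.6, [0.5477, 0.2697, 0.0088], [326.0, 219.0]), (0.16, [0.5743, -0.3994, 0.0069], [400.0, 433.0])]
```

View pics/crop9.png

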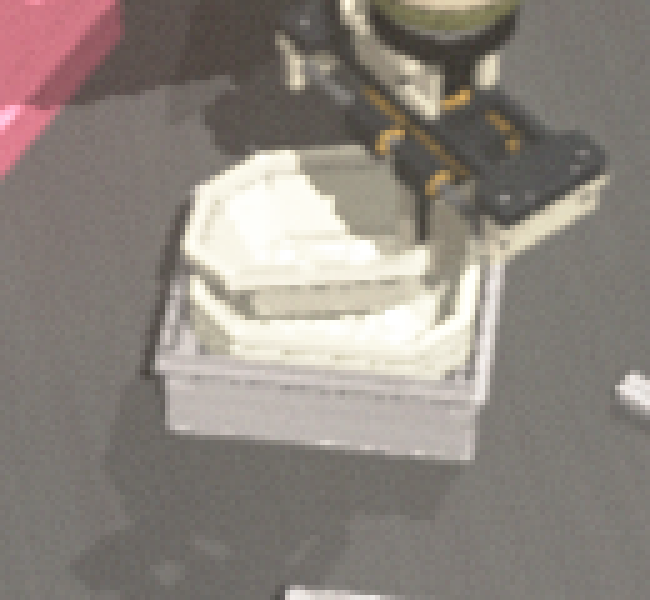

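The far corner has come loose too (z 0.101) and the stack is still seated. I raise the grip and lift straight up.

```bash
python3 -m pendant '[{"delta_pos":[0,0,-0.003],"spin":0},{"delta_pos":[0,0,-0.010],"spin":0},{"delta_pos":[0,0,-0.020],"spin":0},{"delta_pos":[0,0,-0.03],"spin":0},{"delta_pos":[0,0,-0.045],"spin":0},{"delta_pos":[0,0,-0.06],"spin":0},{"delta_pos":[0,0,-0.08],"spin":0},{"delta_pos":[0,0,-0.10],"spin":0},{"delta_pos":[0,0,-0.10],"spin":0}]' 1 15
python3 - <<'E'
from h import *
s=st();print(np.round(s['wrist_torque'],3))
d=shot('side','side10'); b=cv2.imread('pics/side10.png')[110:260,250:410]
cv2.imwrite('pics/crop10.png',cv2.resize(b,(640,600),interpolation=3))
for l in('tray','tray_corner4','stack'): print(l,mark(d,'side',l))
E
```

```text
t: 17.8
tool_pos: [0.5922, 0.2153, 0.2343]
orientation: [-3.059, -0.701, -0.015]
force: [0.4, -0.0, -0.0]
opening: 0.0091
17.8 tcp [0.5922 0.2153 0.2343] F [ 0.36 -0.03 -0.01] op 0.0091
R [[0.9, 0.436, 0.009], [0.436, -0.9, 0.005], [0.01, -0.001, -1.0]] q [0.266 0.195 1.388 0.003 1.548 1.386]
[-0.081 -0.054 -0.033]
tray []
tray_corner4 [(0.88, [0.6213, 0.2974, 0.2393], [351.0, 149.0]), (0.85, [0.5053, 0.3385, 0.2102], [306.0, 153.0]), (0.82, [0.5952, 0.2101, 0.2445], [349.0, 171.0]), (0.57, [0.4726, 0.2534, 0.2179], [300.0, 174.0])]
stack [(0.7, [0.5492, 0.2718, 0.0071], [326.0, 219.0])]
```

View pics/crop10.png

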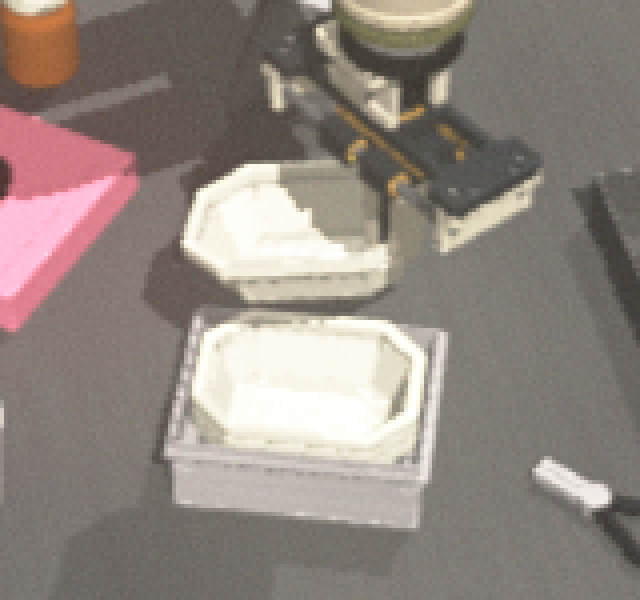

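One tray is in the fingers, tilted about 0.21 rad, and the rest still hang in the tin. A harder grip should press the rim flat and level it.

```bash
python3 -m pendant '[{"delta_pos":[0,0,0],"spin":0},{"delta_pos":[0,0,0],"spin":0},{"delta_pos":[0,0,0],"spin":0}]' 1 30; python3 -m pendant '[{"delta_pos":[0,0,0],"spin":0},{"delta_pos":[0,0,0],"spin":0},{"delta_pos":[0,0,0],"spin":0},{"delta_pos":[0,0,0],"spin":0}]' 1 55;  python3 - <<'E'
from h import *
d=shot('side','side11'); b=cv2.imread('pics/side11.png')[110:260,250:410]
cv2.imwrite('pics/crop11.png',cv2.resize(b,(640,600),interpolation=3))
for l in('tray','tray_corner4','stack'): print(l,mark(d,'side',l))
E
```

```text
t: 18.3
tool_pos: [0.5891, 0.2145, 0.227]
orientation: [-3.06, -0.701, 0.001]
force: [0.4, 0.1, -1.2]
opening: 0.0081
t: 18.7
tool_pos: [0.5892, 0.2145, 0.227]
orientation: [-3.06, -0.701, 0.001]
force: [-0.8, 0.1, -0.9]
opening: 0.0079
tray [(0.98, [0.5476, 0.2673, 0.1854], [326.0, 176.0])]
tray_corner4 [(0.86, [0.5943, 0.2098, 0.2392], [349.0, 173.0]), (0.65, [0.5023, 0.3388, 0.2116], [305.0, 153.0]), (0.61, [0.6183, 0.2964, 0.2342], [350.0, 151.0]), (0.56, [0.4718, 0.2523, 0.2207], [300.0, 174.0]), (0.21, [0.5494, 0.2691, 0.006], [326.0, 220.0])]
stack [(0.65, [0.55, 0.27, 0.0058], [327.0, 219.0]), (0.43, [0.4703, 0.2537, 0.2193], [299.0, 174.0])]
```

View pics/crop11.png

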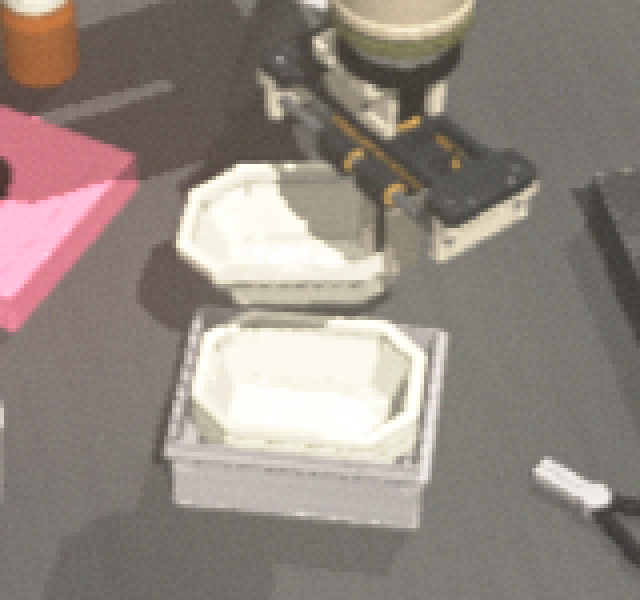

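```bash
cat > tilt.py <<'E'
from h import *
def tilt(cams=('side',),n=4,label='tray_corner1',near=None):
    Ps=[]
    for i in range(n):
        for c in cams:
            d=robot.read_camera(c)
            for s,X,p in mark(d,c,label):
                if X[2]>0.12 and s>.4: Ps.append(X)
    P=np.array(Ps); tcp=np.array(robot.read_state()['tool_pos'])
    P=P[np.hypot(*(P[:,:2]-tcp[:2]).T)<.25]
    # cluster
    cl=[]
    for x in P:
        for c in cl:
            if np.hypot(*(np.mean(c,0)-x)[:2])<.03: c.append(x);break
        else: cl.append([x])
    for c in cl: print(len(c),np.mean(c,0).round(4),np.std(c,0).round(4))
    M=np.array([np.mean(c,0) for c in cl]); A=np.c_[M[:,:2]-M[:,:2].mean(0),np.ones(len(M))]
    g=np.linalg.lstsq(A,M[:,2],rcond=None)[0]; print('slope',g[:2].round(3),'tilt',np.arctan(np.hypot(*g[:2])).round(3),'centre',M.mean(0).round(4))
E
python3 - <<'E'
from tilt import *
tilt(('side','top'),4); print(st()['opening'])
E
```

```text
7 [0.4687 0.2545 0.2178] [0.0013 0.0026 0.0013]
8 [0.5904 0.2108 0.2364] [0.0029 0.0025 0.0014]
7 [0.6169 0.295  0.2304] [0.0013 0.0027 0.003 ]
8 [0.4992 0.3356 0.2101] [0.0017 0.001  0.0032]
slope [ 0.119 -0.123] tilt 0.169 centre [0.5438 0.274  0.2237]
19.7 tcp [0.5891 0.2145 0.227 ] F [-0.02 -0.57 -1.56] op 0.0079
R [[0.9, 0.436, -0.001], [0.436, -0.9, 0.002], [0.0, -0.003, -1.0]] q [0.266 0.2   1.396 0.003 1.546 1.386]
0.007918040996451563
```

The tray is tilted by 0.169 rad, right at the limit. Friction keeps the rim jammed askew in the pads. I'll set the tray flat on free bare bench towards the robot (centre about (0.335, 0.055)) and grip it afresh.

```bash
python3 -m pendant '[{"delta_pos":[-0.03,0.011,0],"spin":0},{"delta_pos":[-0.07,0.027,0],"spin":0},{"delta_pos":[-0.11,0.042,0],"spin":0},{"delta_pos":[-0.15,0.057,0],"spin":0},{"delta_pos":[-0.19,0.073,0],"spin":0},{"delta_pos":[-0.23,0.088,0],"spin":0},{"delta_pos":[-0.26,0.10,0],"spin":0},{"delta_pos":[-0.277,0.106,0],"spin":0},{"delta_pos":[-0.282,0.108,0.01],"spin":0},{"delta_pos":[-0.282,0.108,0.03],"spin":0}]'
python3 - <<'E'
from h import *
st()
d=shot('side','side12');d=shot('top','top12')
for l in('tray','stack','lid'): print(l,mark(d,'top',l))
E
```

```text
t: 20.7
tool_pos: [0.3835, -0.0061, 0.1977]
orientation: [-3.062, -0.699, -0.006]
force: [1.1, -0.4, -0.8]
opening: 0.0074
20.7 tcp [ 0.3835 -0.0061  0.1977] F [ 1.11 -0.37 -0.82] op 0.0074
R [[0.901, 0.434, 0.003], [0.434, -0.901, 0.002], [0.004, -0.0, -1.0]] q [-1.520e-01 -4.900e-01  2.074e+00  2.000e-03  1.555e+00  9.690e-01]
tray [(0.9, [0.339, 0.0467, 0.1472], [320.0, 295.0])]
stack [(0.82, [0.5508, 0.2721, 0.0037], [236.0, 210.0])]
lid [(0.73, [0.5441, -0.0177, 0.0003], [346.0, 215.0]), (0.67, [0.2675, -0.2116, -0.0011], [418.0, 323.0]), (0.51, [0.5439, -0.02, 0.0547], [348.0, 212.0])]
```

View pics/side12.png

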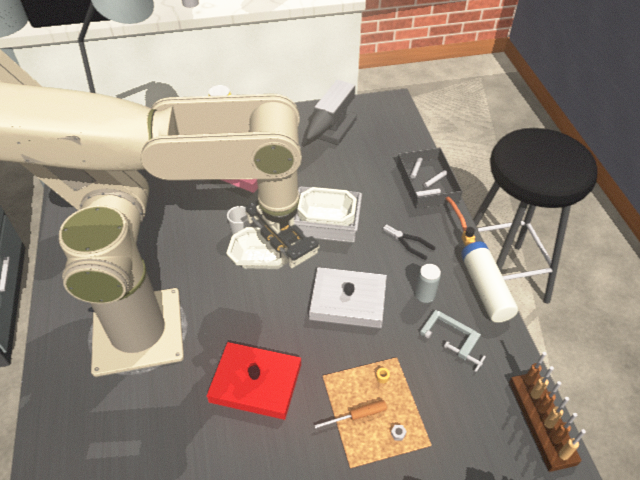

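View pics/top12.png

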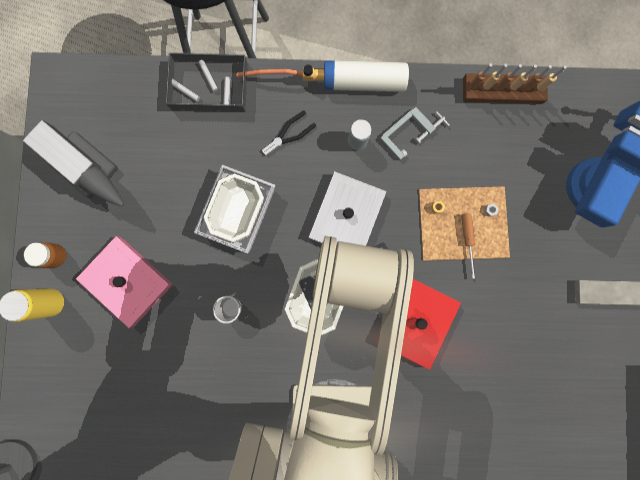

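The tray hangs over free bench (side view 255,247), clear of the lid, cup and tin. I lower it.

```bash
python3 -m pendant '[{"delta_pos":[0,0,0.03],"spin":0},{"delta_pos":[0,0,0.06],"spin":0},{"delta_pos":[0,0,0.09],"spin":0},{"delta_pos":[0,0,0.11],"spin":0},{"delta_pos":[0,0,0.12],"spin":0},{"delta_pos":[0,0,0.125],"spin":0}]'; python3 -m pendant '[{"delta_pos":[0,0,0.006],"spin":0},{"delta_pos":[0,0,0.012],"spin":0},{"delta_pos":[0,0,0.018],"spin":0},{"delta_pos":[0,0,0.024],"spin":0},{"delta_pos":[0,0,0.029],"spin":0},{"delta_pos":[0,0,0.033],"spin":0},{"delta_pos":[0,0,0.033],"spin":0}]' 1 8
```

```text
t: 21.55
tool_pos: [0.3826, -0.0046, 0.0718]
orientation: [-3.059, -0.703, 0.002]
force: [-0.9, -1.1, -0.8]
opening: 0.0075
t: 22.25
tool_pos: [0.3821, -0.0044, 0.0382]
orientation: [-3.058, -0.703, 0.003]
force: [-0.4, 0.0, 0.1]
opening: 0.0081
```

```bash
python3 -m pendant '[{"delta_pos":[0,0,0.002],"spin":0},{"delta_pos":[0,0,0.004],"spin":0},{"delta_pos":[0,0,0.004],"spin":0}]' 1 5; python3 -m pendant '[{"delta_pos":[0,0,0],"spin":0},{"delta_pos":[0,0,0],"spin":0},{"delta_pos":[0,0,0],"spin":0}]' 0.65 5;  python3 - <<'E'
from tilt import *
st(); d=shot('side','side13'); b=cv2.imread('pics/side13.png')[190:310,210:340]
cv2.imwrite('pics/crop13.png',cv2.resize(b,(650,600),interpolation=3))
print(mark(d,'side','tray'),mark(d,'side','tray_corner1'))
E
```

```text
t: 22.55
tool_pos: [0.3828, -0.0047, 0.0348]
orientation: [-3.059, -0.703, 0.001]
force: [-1.1, -0.6, 4.5]
opening: 0.0079
t: 22.85
tool_pos: [0.3828, -0.0047, 0.0348]
orientation: [-3.059, -0.703, 0.001]
force: [0.6, 0.4, 0.2]
opening: 0.016
22.85 tcp [ 0.3828 -0.0047  0.0348] F [0.62 0.35 0.24] op 0.016
R [[0.9, 0.436, -0.001], [0.436, -0.9, 0.002], [-0.0, -0.003, -1.0]] q [-1.480e-01 -3.140e-01  2.254e+00  2.000e-03  1.204e+00  9.700e-01]
[(0.88, [0.3377, 0.0525, 0.0048], [266.0, 291.0])] [(0.77, [0.291, 0.1214, 0.0466], [244.0, 264.0]), (0.67, [0.2629, 0.0372, 0.0453], [237.0, 291.0])]
```

View pics/crop13.png

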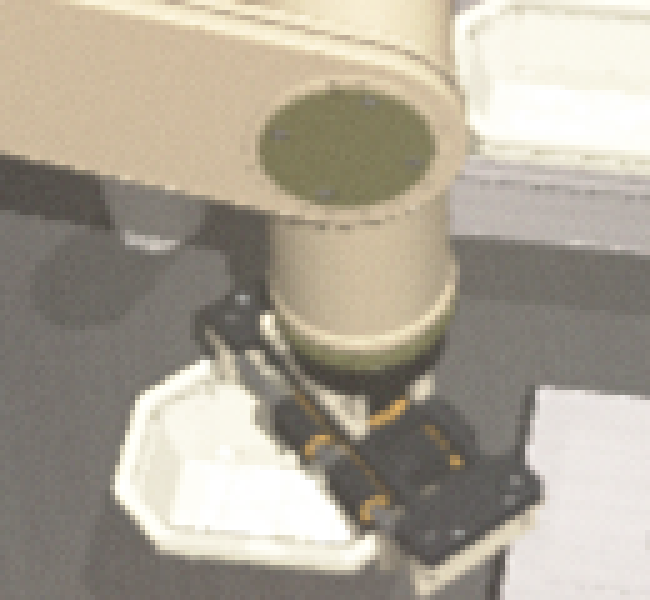

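The tray lies flat on the bench (centre 266,291, rim z about 0.045). I regrip with 2 mm more depth at 60 N and lift.

```bash
python3 -m pendant '[{"delta_pos":[0,0,0.0015],"spin":0},{"delta_pos":[0,0,0.0015],"spin":0}]' 0.65 5; python3 -m pendant '[{"delta_pos":[0,0,0],"spin":0},{"delta_pos":[0,0,0],"spin":0},{"delta_pos":[0,0,0],"spin":0},{"delta_pos":[0,0,0],"spin":0},{"delta_pos":[0,0,0],"spin":0}]' 1 60;  python3 -m pendant '[{"delta_pos":[0,0,-0.01],"spin":0},{"delta_pos":[0,0,-0.03],"spin":0},{"delta_pos":[0,0,-0.06],"spin":0},{"delta_pos":[0,0,-0.1],"spin":0},{"delta_pos":[0,0,-0.14],"spin":0},{"delta_pos":[0,0,-0.18],"spin":0},{"delta_pos":[0,0,-0.2],"spin":0},{"delta_pos":[0,0,-0.2],"spin":0}]'
python3 - <<'E'
from tilt import *
st(); tilt(('side','top'),3)
E
```

```text
t: 23.2
tool_pos: [0.3825, -0.0046, 0.0329]
orientation: [-3.059, -0.703, 0.002]
force: [-0.7, -0.3, -0.3]
opening: 0.0164
t: 23.7
tool_pos: [0.3825, -0.0046, 0.0329]
orientation: [-3.059, -0.703, 0.002]
force: [0.1, -0.3, 0.0]
opening: 0.0069
t: 24.5
tool_pos: [0.3847, -0.0054, 0.2372]
orientation: [-3.061, -0.704, -0.008]
force: [0.6, -0.6, -1.5]
opening: 0.0072
24.5 tcp [ 0.3847 -0.0054  0.2372] F [ 0.58 -0.63 -1.51] op 0.0072
R [[0.9, 0.437, 0.005], [0.437, -0.9, 0.001], [0.005, 0.001, -1.0]] q [-1.500e-01 -4.990e-01  2.008e+00  2.000e-03  1.628e+00  9.700e-01]
6 [0.2621 0.0349 0.2421] [0.0022 0.0026 0.0032]
6 [0.292  0.1177 0.2415] [0.0019 0.0007 0.0033]
3 [ 0.3882 -0.013   0.2448] [0.0012 0.0006 0.0037]
2 [0.4096 0.0742 0.2446] [0.0015 0.0018 0.0024]
slope [ 0.019 -0.011] tilt 0.022 centre [0.338  0.0535 0.2432]
```

It is level now (0.02 rad). I carry it over the pad at this height, underside about 0.20 m.

```bash
python3 -m pendant '[{"delta_pos":[0,0.01,0],"spin":0},{"delta_pos":[0.001,0.03,0],"spin":0},{"delta_pos":[0.001,0.055,0],"spin":0},{"delta_pos":[0.001,0.085,0],"spin":0},{"delta_pos":[0.002,0.115,0],"spin":0},{"delta_pos":[0.002,0.145,0],"spin":0},{"delta_pos":[0.003,0.175,0],"spin":0},{"delta_pos":[0.003,0.2,0],"spin":0},{"delta_pos":[0.003,0.215,0],"spin":0},{"delta_pos":[0.0035,0.22,0],"spin":0}]'; python3 -m pendant '[{"delta_pos":[0,0.01,0],"spin":0},{"delta_pos":[0.001,0.03,0],"spin":0},{"delta_pos":[0.001,0.055,0],"spin":0},{"delta_pos":[0.001,0.085,0],"spin":0},{"delta_pos":[0.002,0.115,0],"spin":0},{"delta_pos":[0.002,0.145,0],"spin":0},{"delta_pos":[0.003,0.175,0],"spin":0},{"delta_pos":[0.003,0.195,0],"spin":0},{"delta_pos":[0.003,0.206,0],"spin":0},{"delta_pos":[0.0035,0.210,0],"spin":0}]'; python3 -m pendant '[{"delta_pos":[0,0,0],"spin":0},{"delta_pos":[0,0,0],"spin":0},{"delta_pos":[0,0,0],"spin":0}]'
python3 - <<'E'
from tilt import *
st(); tilt(('side','top'),3)
for c in('side','top'):
    d=shot(c,c+'14')
    for l in ['tray','stack','tin','lid','pad','screwdriver','bushing','nut','pliers','clamp','oil_tin','cup']: print(c,l,mark(d,c,l)[:3])
E
```

```text
t: 26.1
tool_pos: [0.4821, -0.2035, 0.2313]
orientation: [-3.059, -0.7, 0.004]
force: [0.4, -0.4, -1.0]
opening: 0.007
t: 27.1
tool_pos: [0.5767, -0.392, 0.2298]
orientation: [-3.059, -0.7, 0.005]
force: [0.2, 1.1, -0.7]
opening: 0.0073
t: 27.4
tool_pos: [0.5766, -0.3914, 0.23]
orientation: [-3.059, -0.701, 0.005]
force: [0.0, -0.2, -1.7]
opening: 0.0076
27.4 tcp [ 0.5766 -0.3914  0.23  ] F [ 0.02 -0.23 -1.71] op 0.0076
R [[0.9, 0.435, -0.004], [0.435, -0.9, 0.003], [-0.002, -0.004, -1.0]] q [-0.67   0.396  1.156 -0.     1.594  0.451]
6 [ 0.5788 -0.3964  0.241 ] [0.0028 0.0023 0.0013]
6 [ 0.4572 -0.3505  0.239 ] [0.0014 0.0023 0.0023]
5 [ 0.4852 -0.2691  0.238 ] [0.0013 0.0014 0.0033]
3 [ 0.6057 -0.3136  0.2408] [0.0015 0.0005 0.0007]
slope [ 0.015 -0.013] tilt 0.019 centre [ 0.5317 -0.3324  0.2397]
side tray [(0.69, [0.5326, -0.3357, 0.1956], [381.0, 371.0])]
side stack [(0.58, [0.5332, -0.3328, -0.0016], [374.0, 411.0])]
side tin []
side lid [(0.93, [0.2749, -0.2042, -0.0], [256.0, 382.0]), (0.77, [0.5445, -0.022, -0.0004], [348.0, 301.0])]
side pad [(0.63, [0.533, -0.33, -0.0035],
[... 861 characters left out ...]
, 246.0]), (0.67, [0.5314, -0.3321, -0.0024], [464.0, 223.0])]
top screwdriver [(0.53, [0.5768, -0.3954, 0.2409], [527.0, 191.0]), (0.41, [0.5464, -0.0212, 0.056], [349.0, 211.0])]
top bushing [(0.43, [0.5318, -0.3308, -0.0], [464.0, 223.0]), (0.43, [0.7398, 0.1645, -0.001], [279.0, 141.0]), (0.41, [0.5751, -0.2532, 0.0027], [435.0, 206.0])]
top nut [(0.29, [0.749, -0.0451, 0.0006], [357.0, 140.0])]
top pliers [(0.96, [0.7405, 0.1667, 0.0001], [278.0, 141.0])]
top clamp [(0.62, [0.7702, -0.1778, -0.0006], [407.0, 134.0])]
top oil_tin [(0.87, [0.7473, -0.0452, 0.0007], [357.0, 140.0])]
top cup [(0.92, [0.2967, 0.274, 0.0005], [231.0, 307.0]), (0.41, [0.7406, 0.1608, -0.0002], [281.0, 141.0])]
```

View pics/side14.png

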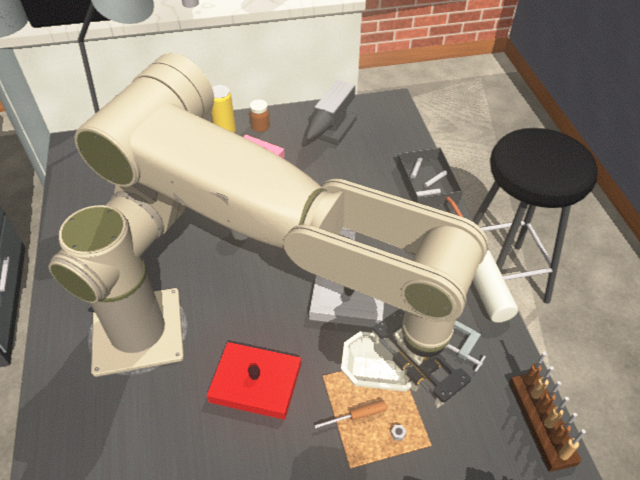

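View pics/top14.png

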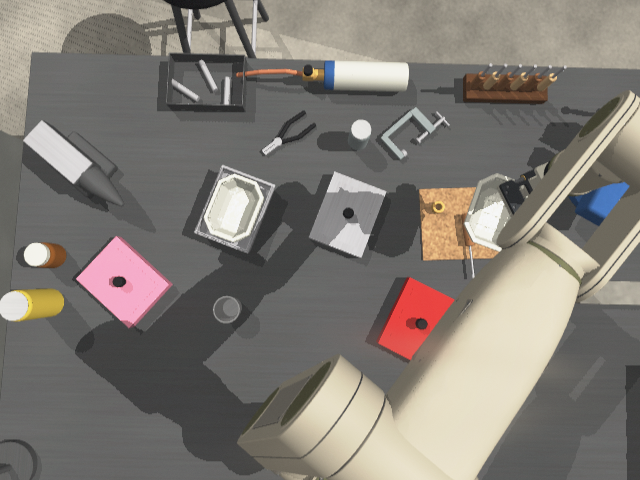

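The tray (side view 381,371) is level over the pad. Its centre (0.533, -0.333) is 3 mm from the pad's, with the underside at 0.195 m. The stack is in the tin (top view 236,210), the lid stands at (347,216), and everything else is where it was.

Run:
```python
from h import *
s=st(); print(np.abs(s['dq']).max()); print(robot.close_job())
```

```text
29.3 tcp [ 0.5767 -0.392   0.2299] F [ 0.16 -0.1  -1.19] op 0.0072
R [[0.901, 0.435, -0.004], [0.435, -0.901, 0.003], [-0.002, -0.004, -1.0]] q [-0.67   0.397  1.155 -0.     1.594  0.451]
0.002225262383669423
the job is handed in; nothing more can be done
None
```

I handed the job in at 29.3 s, still holding one tray level above the middle of the cork pad. No verdict was reported.

**What I did**
- I lifted the steel lid by its knob and set it right way up midway between tin and pad, about 0.29 m from the tin. It pressed the bench with about 35 N for a moment before I let go.
- I gripped the top tray at corner 4. The first grip was too deep, stopping at 12.8 mm instead of 8 mm, so I raised it and closed again.
- I peeled corner 4 up. At 30 mm of lift the opposite corner was still down (z 0.119 against 0.089 m), and the other three trays stayed in the tin.
- The tray then hung tilted by 0.17 rad, right at the limit, and gripping harder did not level it. I set it flat on bare bench, gripped it again at 60 N and carried it to the pad.

**Last checks**

| Check | Measured |
|---|---|
| Tray tilt | 0.02 rad |
| Tray underside above the bench | about 0.195 m |
| Tray centre to pad centre | about 3 mm |
| Finger opening on the rim | about 7 mm (rim is 8 mm) |
| Stack height in the tin (nominal 0.008 m) | 0.005 m, so not lifted |
| Lid | flat on the bench, let go |

- **Other objects:** those the cameras could see lay within about 5 mm of where they started. In the final pictures the side view missed the pliers, clamp and oil tin. The top view had no sound mark on the screwdriver or nut. The other view showed each of these in place.
- **Wrong labels:** a few network labels were plainly wrong, such as "stack" on the pad in the side view. I set them aside against the pictures.

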